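# Hold the curing-box lid at its balance point

### The job

The lid spring of the UV curing box is being set, so first make the box safe with the lid shut: press the red lamp-stop button fully down and let it up, then do the same with the green extraction-fan button, without pressing the yellow cure-start button. Then lift the lid by its front handle until it is a few degrees past its balance point, where the spring begins to carry it up, without letting it spring wide open, and ease it back to a few degrees below that point. Finish while still holding the lid still there, so that your colleague can lock the spring collar, and leave everything else on the bench where it is.

Things in the scene. Friction and masses are not known exactly. Their poses are not given: they have to be found in the camera images.
- cure_box: White and grey UV curing box, fixed; its place and yaw vary. Origin on the bench under the chamber's centre; +x from the handle side (towards the robot) to the hinge, +y left, z up. Chamber 210 mm (x) by 240 (y), 120 high with the lid shut. The dark control side (210 x 90, 85 high) is on its right, centre y = -168 mm; on its top, buttons red (x = -62, nearest the robot), green (0), yellow (+62).
- lamp_stop_top (a point): Centre of the top face of the red lamp-stop button when up, 104 mm above the bench; the button is 26 mm across, in an aluminium collar 42 mm across, and is pressed straight down. The point moves down with the button.
- lamp_stop (a joint): Travel of the red button, m: 0 up, 0.006 fully down. Spring button: it starts to move at about 1.5 N, is fully down at 5 N and comes up again when released.
- fan_on_top (a point): Centre of the top face of the green extraction-fan button; same size, height and action as the red one.
- fan_on (a joint): Travel of the green button, m: 0 up, 0.006 fully down; spring as the red one.
- cure_start_top (a point): Centre of the top face of the yellow cure-start button, same size; not to be pressed.
- cure_start (a joint): Travel of the yellow button, m: 0 up, 0.006 fully down.
- lid_handle: The lid's handle, origin at its middle: orange sleeve, 14 mm diameter, 116 mm long, along the box's y, turning on a bar between 12 mm arms at its ends. Lid shut: its axis 98 mm above the bench, 42 mm in front of the lid (35 clear between), lid top 22 above it. Pinch it from above. It swings 256 mm about the hinge: 287 mm high at the balance point, 275 mm at 4 degrees below.
- lid_hinge (a point): Middle of the hinge axis at the back of the box, 80 mm above the bench and 108 mm behind the chamber's centre; the axis is parallel to the box's y axis. Steel spring coils round it, brass spring collar at its left end.
- lid (a joint): Lid angle, rad: 0 shut and level, grows as the handle rises; stop at 1.35. The lid weighs 1.5 kg, partly carried by its torsion spring; the hinge is damped. Balance point 0.87 rad (50 degrees): below it the lid falls shut, above it the spring lifts it to the stop. Force along the handle's path: 2.6 N closing at 0, 0.8 closing at 0.7, none at 0.87, 0.7 opening at 1.0, 2.7 opening at 1.35.
- phone: Bystander: black phone 72 x 150 x 8 mm lying on the blue mat at the left; origin under its centre.
- tweezers: Bystander: steel tweezers 130 mm long, 6 mm high, lying on the blue mat (3 mm thick) at the left.
- screwdriver: Bystander: precision screwdriver with brass and blue handle, 147 mm long and 13 mm thick, lying front right.
- pump_bottle: Bystander: white solvent bottle with steel pump top, 64 mm across, 126 mm tall, standing to the left of the box.
- spray_can: Bystander: yellow spray can with red nozzle, 58 mm across, 197 mm tall, standing back left.
- glass_carton: Bystander: flat white and red carton 75 x 175 x 22 mm, lying at the right.
- glue_syringe: Bystander: brown glue syringe with white flange and blue tip, 122 mm long, 17 mm thick, lying on the bench just to the right of the control side.
- screw_tray: Bystander: grey divided screw tray 90 x 130 x 22 mm, at the right.

How it is judged (in metres and radians):
On the way, in this order (a step that is already met when the one before it is completed fails the run):
1. the red lamp-stop button is fully down, alone, with the lid shut (value of joint lamp_stop above 0.0045 m and value of joint fan_on below 0.0015 m and value of joint lid below 0.05 rad), for 0.05 s.
2. the red button is up again and the green fan button is fully down, with the lid shut (value of joint fan_on above 0.0045 m and value of joint lamp_stop below 0.0015 m and value of joint lid below 0.05 rad), for 0.05 s.
3. the lid has been raised past its balance point (value of joint lid above 0.9 rad), for 0.1 s.
At the end, for the whole second after the job is handed in: The fingers hold the lid by its handle, still (under 0.05 rad/s), at 0.70 to 0.855 rad, 1 to 10 degrees below its balance point (0.87 rad), where it would fall if let go; the red and green buttons are up and every loose thing is within 30 mm of where it began (value of joint lid between 0.7 and 0.855 rad and velocity of joint lid between -0.05 and 0.05 rad/s and contact force between the fingers and lid_handle above 0.05 N and value of joint each of lamp_stop, fan_on below 0.0015 m and distance of each of phone, tweezers, screwdriver, pump_bottle, spray_can, glass_carton, glue_syringe, screw_tray from where it was at the start of the episode below 0.03 m); the arm keeps its last pose, push and grip.
It fails at once if the yellow cure-start button is pressed (value of joint cure_start above 0.003 m).
It fails at once if the lid springs wide open (past 1.2 rad) (value of joint lid above 1.2 rad).
It fails at once if something else on the bench is moved by more than 30 mm (distance of any of phone, tweezers, screwdriver, pump_bottle, spray_can, glass_carton, glue_syringe, screw_tray from where it was at the start of the episode above 0.03 m).
It also fails if it takes over 48 s, if anything falls off the work surface, if the arm or the gripper's body presses on something with over 40 N, if the wrist force passes 120 N, or if a joint passes its speed limit or range.

### The arm

A 6-joint arm with a two-finger parallel gripper is mounted at the origin on the work surface. World frame = base frame: x ahead of the robot, y to its left, z up, the work surface at z = 0. Lengths are in mm, angles in rad, forces in N, time in s.
With the tool pointing down it reaches from about 275 to 1000 mm from the base axis. Payload 8.4 kg.
Tool frame: the origin (TCP) lies on the centre line of the jaws, within the pads' length; the fingertips stand r.tip_reach ahead of it and the grasp point (between the pads) lies 3 mm ahead of it (r.tip_reach is the distance from the TCP to the fingertips, in mm); z points along the fingers, y is the direction in which the jaws open and shut (so a half turn about z gives the same grasp; the last joint's range is limited). The gripper opens to 85 mm and grips with 20 to 120 N. Pads are 22 mm wide; open, the fingers measure 114 mm over their backs; the gripper's body (76 mm by 85 mm) begins 54 mm behind the grasp point. The pads swing forward as they close: fully open they stand 13 mm farther back than shut.
Start: joints at [1.335, 0.353, 1.633, -0, 1.155, -0.002], TCP at [144.796, 607.999, 253.281] pointing down, gripper open.
Joint ranges: [-2.63, 2.63], [-0.92, 2.1], [0.06, 2.66], [-1.3, 4.44], [0, 2.69], [-3.02, 3.02]. Speed limits (rad/s): [2.22, 2.22, 2.79, 3.14, 3.14, 3.14].

### API

Orientations are given as [roll, pitch, yaw] about the fixed x, y, z axes, in that order (R = Rz(yaw) Ry(pitch) Rx(roll)).
In Python, from rig import sense, optics, r, nets gives the robot as it stands. The module is installed in compiled form; this text tells all that it offers.
- The arm moves only by the tool carry_out, never from a script. Its argument "increments" is a list that holds one entry, the list of rows, each a list of 6 numbers: the shift along the tool's x, y, z normalised to -1 to 1, where 1 is 40 cm, then the turn, a rotation vector about the tool's x, y, z normalised to -1 to 1, where 1 is 60 degrees. A call has 1 to 5 rows; each row is the pose to reach, as a shift and turn from the pose commanded when the call began, along the tool's axes at that moment; what a row does not reach only later rows make up. A row lasts 1/12 s, in which the tool goes at most 41.7 mm and 7.16 degrees, less where a joint would pass 70% of its speed; a pose out of reach is approached as far as the arm can. A call with a number of a shift or a turn outside -1 to 1 is refused whole. A call with a gripper value outside its range is refused whole. "hand" is the closure, from 0 (fully open) to 1 (shut), set as the call begins (left out, the last holds). The fingers move at their own pace and stop on an object; "squeeze" is the grip in N (left out, the last holds). Time passes only in rows, so rows that repeat a pose let the fingers close. It gives the time, the measured TCP pose, the force and the opening at its end, in the units of the state.
- sense(): the state, without advancing time (a new reading comes with each control period).
- optics.grab_frame(name): name is "side" or "top"; returns a dict with "img" (480x640x3 uint8, red, green, blue), "range_z" (480x640 float32, mm along the optical axis (not along the pixel's ray), 0 where there is no reading), "fov_y" (degrees; the focal length in pixels is half the picture's height over the tangent of half this angle, whatever the lens; pixels are square), "cx", "cy" (the principal point, pixels), "R" (3x3) and "t" (3): a world point X has camera coordinates R X + t. Camera axes: x right, y down, z forward; pixel columns grow to the right and rows downward; lengths in mm; the calibration is good to about 2 mm. A picture is of the moment at which its call begins.
- r.sign_off(): hands the job in, once; it reports no verdict.
Trained networks look in the newest picture that a camera, given by its name, has taken for a name from the list of things; names that differ only in an ending like _2 or _b are one class to them, and where a whole thing is asked for, a point or a joint stands for the part that bears it (a point fixed in the world has none). Each returns a list of dicts, best first, with "confidence" (0 to 1); they miss things now and then, are a little off and sometimes report something else, mostly with a low value. They report only what shows in the picture. A call takes as long as a camera call.
- nets.trace(target, camera): "mask" (480x640 bool, what is visible of it).
- nets.tip_of(target, camera): "point" ([x, y, z] in mm, in world coordinates, good to about 4 mm: a listed point, or the origin of a listed thing).
The state is a dict: "clock": time; "qpos": joint angles; "qvel": joint speeds; "joint_efforts": joint torques, N m; "eef_pos": TCP position; "tcp_rot": TCP orientation; "contact_force": force on the tool from outside, world axes, zero at the start; "wrist_torque": the same for the moment, N m; "opening": opening from 0.0 (shut) to 1.0 (fully open).
Only numpy, scipy, OpenCV 4.12 (cv2) and the standard library are available. Lean on these libraries where they do the work, as an engineer would, in place of code of your own. Each camera call takes 0.05 s, during which the arm holds its last target.

## Working session

There is one attempt and no reset: what is moved stays moved. The work goes in short steps, Python scripts to look and compute and a tool call to move; the robot and the scene stay as the last step left them, time stands still between calls to the robot, and variables do not carry over. Pictures are saved under pics/ and viewed, and the job is handed in when it is done.

Besides the shell and the picture viewer there is one more tool, called by a JSON object that holds its "api" and its "payload", one argument or row to a line. carry_out: Moves the arm, as the interface text tells. Its arguments: {"type":"object","properties":{"increments":{"type":"array","items":{"type":"array","items":{"type":"array","items":{"type":"number","minimum":-1,"maximum":1}}}},"hand":{"type":"number"},"squeeze":{"type":"number"}},"required":["increments"]}

```bash
mkdir -p pics; python3 - <<'E'
from rig import sense, optics, r, nets
import cv2, numpy as np
s=sense(); print({k:np.round(v,3).tolist() for k,v in s.items()}, r.tip_reach)
for c in ("top","side"):
    f=optics.grab_frame(c); cv2.imwrite(f"pics/{c}0.png",f["img"][:,:,::-1])
    print(c,f["fov_y"],np.round(f["R"],3).tolist(),np.round(f["t"],1))
    for n in ("cure_box","lamp_stop_top","fan_on_top","cure_start_top","lid_handle","lid_hinge"):
        print(n,[(np.round(d["point"],1).tolist(),round(d["confidence"],2)) for d in nets.tip_of(n,c)[:2]])
print(sense()["clock"])
E
```

```text
{'clock': 0.0, 'qpos': [1.335, 0.354, 1.634, 0.0, 1.155, -0.002], 'qvel': [-0.0, 0.0, 0.0, 0.002, -0.0, 0.001], 'joint_efforts': [-0.003, -60.524, -34.206, -0.0, 0.009, 0.0], 'eef_pos': [144.711, 607.59, 252.567], 'tcp_rot': [-3.14, -0.0, 2.908], 'contact_force': [0.258, 0.566, -0.04], 'wrist_torque': [0.024, 0.001, 0.024], 'opening': 1.002} 22.0
top 45.04424237985199 [[-0.006, -1.0, -0.015], [-0.981, 0.009, -0.195], [0.195, 0.014, -0.981]] [ -13.6  525.6 1547.1]
cure_box [([606.0, 113.7, 2.5], 0.67)]
lamp_stop_top [([511.2, -39.9, 108.7], 0.4)]
fan_on_top [([572.8, -52.4, 104.8], 0.61)]
cure_start_top [([634.3, -57.0, 109.6], 0.4)]
lid_handle [([462.0, 142.4, 98.7], 0.65)]
lid_hinge []
side 56.69289559965809 [[0.892, -0.451, 0.027], [-0.199, -0.445, -0.873], [0.405, 0.774, -0.487]] [-498.7  196.1  893.9]
cure_box [([607.8, 111.9, -2.7], 0.56)]
lamp_stop_top [([518.5, -37.8, 108.0], 0.49)]
fan_on_top [([578.0, -45.6, 106.4], 0.63)]
cure_start_top [([637.2, -62.1, 110.6], 0.51), ([579.4, -46.5, 108.1], 0.21)]
lid_handle [([460.7, 143.4, 94.8], 0.41)]
lid_hinge [([716.3, 93.4, 81.1], 0.93)]
0.7
```

View pics/top0.png

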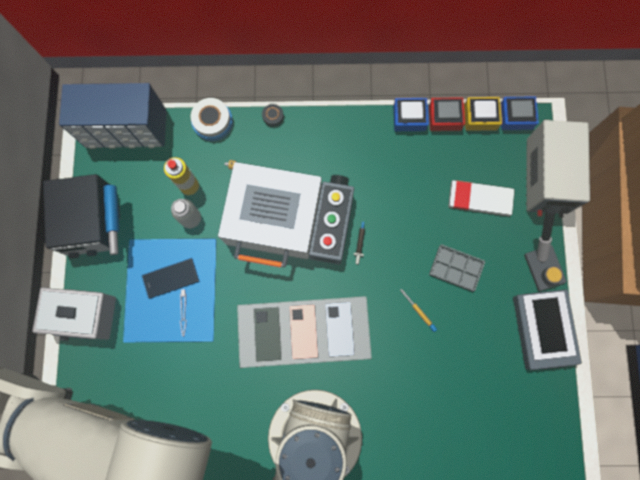

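View pics/side0.png

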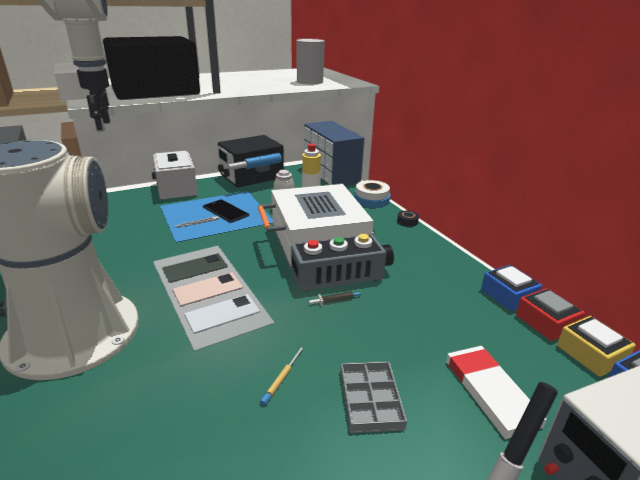

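```bash
python3 - <<'E'
import numpy as np
from scipy.optimize import least_squares
pts=[((0,0,1),[[606,113.7],[607.8,111.9]]),((-62,-168,1),[[511.2,-39.9],[518.5,-37.8]]),((0,-168,1),[[572.8,-52.4],[578,-45.6]]),((62,-168,1),[[634.3,-57],[637.2,-62.1]]),((-147,0,1),[[462,142.4],[460.7,143.4]]),((108,0,1),[[716.3,93.4]])]
def T(p,l): c,s=np.cos(p[2]),np.sin(p[2]); return np.array([p[0]+c*l[0]-s*l[1],p[1]+s*l[0]+c*l[1]])
f=lambda p: np.concatenate([T(p,l)-np.array(m) for l,ms in pts for m in ms])
for hx in (-147,):
    s=least_squares(f,[606,113,-.17],loss='soft_l1',f_scale=3); print(s.x,np.round(s.fun.reshape(-1,2),1).tolist())
for l in [(-62,-168),(0,-168),(62,-168),(-147,0),(-148,0),(108,0)]: print(l,T(s.x,l))
E
```

```text
[ 6.06953266e+02  1.14649408e+02 -1.90398001e-01] [[1.0, 0.9], [-0.8, 2.7], [3.1, 1.3], [-4.2, -0.8], [2.4, 2.1], [-2.8, -4.7], [1.7, -5.0], [-1.2, 0.1], [0.6, 0.1], [1.9, -0.9], [-3.3, 0.8]]
(-62, -168) [514.27971581 -38.58117972]
(0, -168) [575.15931327 -50.31466229]
(62, -168) [636.03891073 -62.04814485]
(-147, 0) [462.6097043  142.46911691]
(-148, 0) [461.62777531 142.65836663]
(108, 0) [713.00159708  94.21043863]
```

The top picture shows the box at about (270,210), with the red, green and yellow buttons at (327,241), (331,219) and (336,197). The orange handle is at (260,261), and the syringe lies just right of the box at (361,243). Next I'll refine the pose by colour segmentation.

```bash
cat > h.py <<'E'
import numpy as np, cv2
from rig import sense, optics, r, nets
def ray(f,u,v,z):
    fl=240/np.tan(np.radians(f["fov_y"]/2)); R=np.array(f["R"]);t=np.array(f["t"])
    d=R.T@np.array([(u-f["cx"])/fl,(v-f["cy"])/fl,1]); o=-R.T@t
    return o+d*(z-o[2])/d[2]
def proj(f,X):
    fl=240/np.tan(np.radians(f["fov_y"]/2)); c=np.array(f["R"])@X+f["t"]
    return fl*c[0]/c[2]+f["cx"],fl*c[1]/c[2]+f["cy"]
E
python3 - <<'E'
from h import *
import numpy as np
B={"red":(514,-39,104),"green":(575,-50,104),"yellow":(636,-62,104),"orange":(462,142,98)}
for c in ("top","side"):
    f=optics.grab_frame(c); hsv=cv2.cvtColor(f["img"],cv2.COLOR_RGB2HSV)
    for n,X in B.items():
        u,v=proj(f,np.array(X,float)); w=30 if n=="orange" else 12
        m=np.zeros((480,640),np.uint8); m[int(v)-w:int(v)+w,int(u)-w:int(u)+w]=1
        H=hsv[...,0];S=hsv[...,1];V=hsv[...,2]
        hh={"red":(H<7)|(H>172),"green":(H>45)&(H<75),"yellow":(H>20)&(H<35),"orange":(H>4)&(H<18)}[n]
        k=hh&(S>120)&(V>110)&(m>0)
        nn,l,st,ce=cv2.connectedComponentsWithStats(k.astype(np.uint8))
        if nn<2: print(c,n,"none");continue
        i=1+np.argmax(st[1:,4]); ys,xs=np.nonzero(l==i)
        z=X[2]
        print(c,n,st[i],ce[i].round(1),ray(f,*ce[i],z).round(1))
        if n=="orange":
            P=np.array([ray(f,a,b,z) for a,b in zip(xs,ys)])[:,:2]
            q=P-P.mean(0); d=np.linalg.svd(q)[2][0]; print("  dir",np.degrees(np.arctan2(d[1],d[0])),"ext",np.ptp(q@d), P.mean(0)+d*((q@d).max()+(q@d).min())/2)
print(sense()["clock"])
E
```

```text
top red [324 237   7   8  47] [327.2 240.6] [515.5 -40.  104. ]
top green [329 216   6   6  32] [331.5 218.5] [575.9 -52.2 104. ]
top yellow [332 193   7   8  46] [335.3 196.5] [637.  -63.2 104. ]
top orange [239 255  42  12 211] [259.5 260.3] [464.7 141.   98. ]
  dir 79.20428828137509 ext 113.20181775838597 [464.76214166 141.18187942]
side red [308 240  11   7  56] [312.7 242.6] [515.7 -36.5 104. ]
side green [334 237  10   5  40] [338.3 239.2] [577.5 -46.6 104. ]
side yellow [359 234  10   8  67] [363.2 237.3] [635.7 -62.9 104. ]
side orange [259 206  11  22 103] [263.6 216.4] [463.4 145.3  98. ]
  dir -101.8584999054542 ext 122.43393035472796 [464.01192563 148.13184603]
0.8
```

```bash
cat >> h.py <<'E'
from scipy.spatial.transform import Rotation as Ro
def go(x,y,z,yaw=1.383,roll=np.pi,pitch=0):
    s=sense(); p=np.array(s["eef_pos"]); Rm=Ro.from_euler("xyz",s["tcp_rot"])
    T=Ro.from_euler("xyz",[roll,pitch,yaw])
    d=Rm.inv().apply(np.array([x,y,z])-p)/400; w=(Rm.inv()*T).as_rotvec()/np.radians(60)
    print("clk",round(s["clock"],2),"p",p.round(1),"rot",np.round(s["tcp_rot"],3),"F",np.round(s["contact_force"],1),"op",round(s["opening"],3))
    print("row",np.concatenate([d,w]).round(4).tolist(),"scale",np.abs(np.r_[d,w]).max().round(2))
E
python3 -c "
from h import *
go(515,-39,200)"
```

```text
clk 0.8 p [144.8 608.  253.3] rot [3.142 0.    2.908] F [-0.5 -0.1  0.1] op 1.001
row [-1.275, -1.3592, 0.1333, 0.0, 0.0, 1.4561] scale 1.46
```

{"api": "carry_out", "payload": {
  "increments": [
    [[-0.34, -0.36, 0.03, 0, 0, 0.5], [-0.34, -0.36, 0.03, 0, 0, 0.5], [-0.34, -0.36, 0.03, 0, 0, 0.5], [-0.34, -0.36, 0.03, 0, 0, 0.5], [-0.34, -0.36, 0.03, 0, 0, 0.5]]
  ],
  "hand": 1,
  "squeeze": 40
}}

```text
clock: 1.22
eef_pos: [244.4, 433.7, 241.0]
tcp_rot: [-3.141, 0.001, 2.377]
contact_force: [0.3, 0.6, -0.9]
opening: 0.302
```

```bash
python3 -c "
from h import *
go(515,-39,200)"
```

```text
clk 1.22 p [244.4 433.7 241. ] rot [-3.141e+00  1.000e-03  2.377e+00] F [ 0.3  0.6 -0.9] op 0.302
row [-1.3063, -0.3841, 0.1037, -0.0002, 0.0008, 0.9489] scale 1.31
```

{"api": "carry_out", "payload": {
  "increments": [
    [[-0.5, -0.147, 0.04, 0, 0, 0.5], [-0.5, -0.147, 0.04, 0, 0, 0.5], [-0.5, -0.147, 0.04, 0, 0, 0.5], [-0.5, -0.147, 0.04, 0, 0, 0.5], [-0.5, -0.147, 0.04, 0, 0, 0.5]]
  ]
}}

```text
clock: 1.63
eef_pos: [348.9, 255.2, 225.5]
tcp_rot: [3.141, -0.0, 1.854]
contact_force: [0.7, -0.9, 0.4]
opening: 0.0
```

```bash
python3 -c "
from h import *
go(515,-39,200)"
```

```text
clk 1.63 p [348.9 255.2 225.5] rot [ 3.141 -0.     1.854] F [ 0.7 -0.9  0.4] op 0.0
row [-0.8223, 0.1936, 0.0637, 0.0008, -0.0005, 0.4493] scale 0.82
```

{"api": "carry_out", "payload": {
  "increments": [
    [[-0.8223, 0.1936, 0.0637, 0, 0, 0.449], [-0.8223, 0.1936, 0.0637, 0, 0, 0.449], [-0.8223, 0.1936, 0.0637, 0, 0, 0.449], [-0.8223, 0.1936, 0.0637, 0, 0, 0.449], [-0.8223, 0.1936, 0.0637, 0, 0, 0.449]]
  ]
}}

```text
clock: 2.05
eef_pos: [452.4, 74.7, 209.9]
tcp_rot: [3.141, -0.0, 1.384]
contact_force: [1.1, 1.0, -0.2]
opening: 0.0
```

```bash
python3 -c "
from h import *
go(515,-39,150)"
```

```text
clk 2.05 p [452.4  74.7 209.9] rot [ 3.141 -0.     1.384] F [ 1.1  1.  -0.2] op 0.0
row [-0.2504, 0.2064, 0.1498, 0.0008, -0.0004, 0.0011] scale 0.25
```

{"api": "carry_out", "payload": {
  "increments": [
    [[-0.25, 0.206, 0.04, 0, 0, 0], [-0.25, 0.206, 0.04, 0, 0, 0], [-0.25, 0.206, 0.04, 0, 0, 0], [-0.25, 0.206, 0.13, 0, 0, 0], [-0.25, 0.206, 0.13, 0, 0, 0]]
  ]
}}

```text
clock: 2.47
eef_pos: [513.4, -38.7, 153.5]
tcp_rot: [-3.136, 0.001, 1.387]
contact_force: [-2.9, 1.4, -1.9]
opening: -0.001
```

```bash
python3 -c "
from h import *
f=optics.grab_frame('side');cv2.imwrite('pics/s1.png',cv2.resize(f['img'][140:340,200:460,::-1],None,fx=3,fy=3))
go(515,-39,131)"
```

```text
clk 2.52 p [512.9 -37.3 155.3] rot [-3.136e+00  1.000e-03  1.388e+00] F [0.1 1.1 1.1] op 0.002
row [-0.0031, 0.0062, 0.0607, -0.0056, 0.0005, 0.0047] scale 0.06
```

View pics/s1.png

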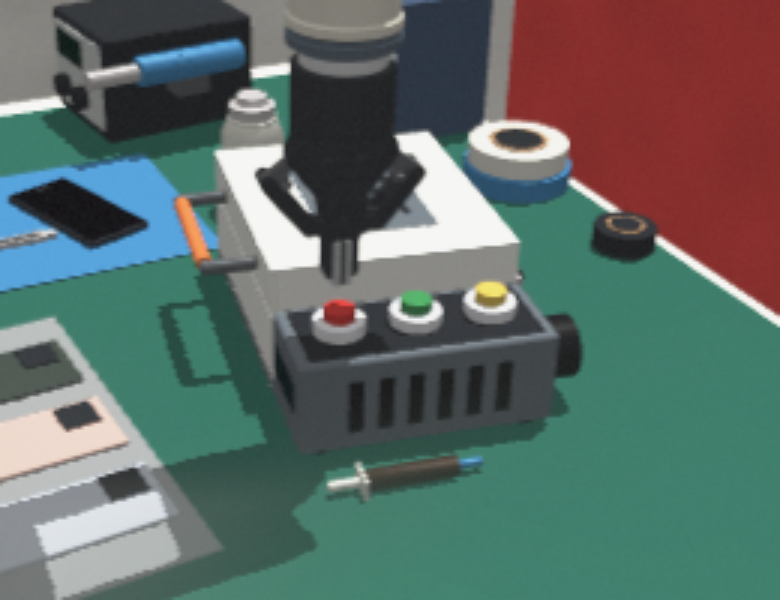

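The closed fingers hang directly above the red button (crop (340,270), button at (340,310)). Now I'll descend.

{"api": "carry_out", "payload": {
  "increments": [
    [[-0.003, 0.006, 0.03, 0, 0, 0], [-0.003, 0.006, 0.057, 0, 0, 0], [-0.003, 0.006, 0.06, 0, 0, 0], [-0.003, 0.006, 0.06, 0, 0, 0], [-0.003, 0.006, 0.06, 0, 0, 0]]
  ]
}}

```text
clock: 2.93
eef_pos: [517.1, -37.4, 134.2]
tcp_rot: [3.141, -0.0, 1.392]
contact_force: [-0.0, 0.6, -0.5]
opening: 0.001
```

```bash
python3 -c "
from h import *
go(515,-39,119)"
```

```text
clk 2.93 p [517.1 -37.4 134.2] rot [ 3.141 -0.     1.392] F [-0.   0.6 -0.5] op 0.001
row [-0.0049, -0.0043, 0.0379, 0.0005, -0.0001, 0.0081] scale 0.04
```

{"api": "carry_out", "payload": {
  "increments": [
    [[-0.004, -0.004, 0.01, 0, 0, 0], [-0.004, -0.004, 0.02, 0, 0, 0], [-0.004, -0.004, 0.025, 0, 0, 0], [-0.004, -0.004, 0.025, 0, 0, 0], [-0.004, -0.004, 0.025, 0, 0, 0]]
  ]
}}

```text
clock: 3.35
eef_pos: [515.6, -39.2, 124.1]
tcp_rot: [3.14, -0.0, 1.39]
contact_force: [-0.2, 1.6, 4.9]
opening: -0.004
```

{"api": "carry_out", "payload": {
  "increments": [
    [[0, 0, 0.005, 0, 0, 0], [0, 0, 0.01, 0, 0, 0], [0, 0, 0.01, 0, 0, 0], [0, 0, 0.01, 0, 0, 0]]
  ]
}}

```text
clock: 3.68
eef_pos: [515.9, -39.2, 123.3]
tcp_rot: [3.14, -0.0, 1.39]
contact_force: [-12.8, 1.8, 48.0]
opening: 0.003
```

```bash
python3 -c "
from h import *
f=optics.grab_frame('side');cv2.imwrite('pics/s2.png',cv2.resize(f['img'][200:290,270:390,::-1],None,fx=6,fy=6,interpolation=cv2.INTER_CUBIC))
go(515,-39,124)"
```

```text
clk 3.73 p [515.9 -39.2 123.3] rot [ 3.14 -0.    1.39] F [-12.7   2.9  46.6] op -0.002
row [0.0002, -0.0024, -0.0018, 0.0018, -0.0005, 0.0069] scale 0.01
```

View pics/s2.png

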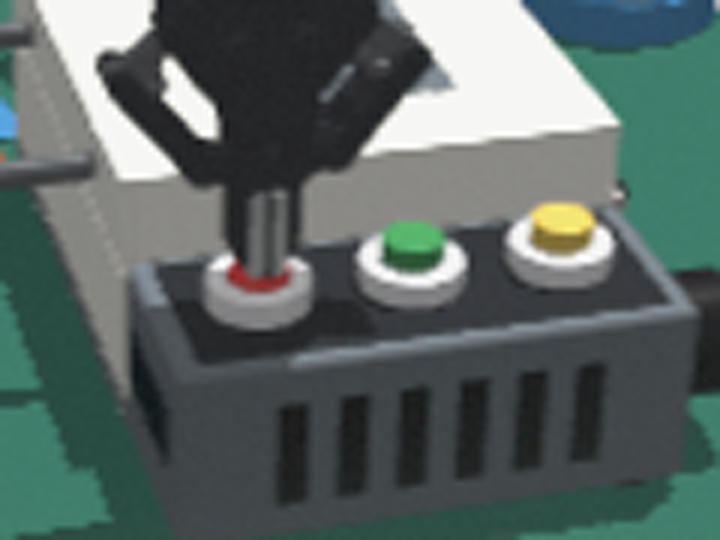

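The red button is flush with its collar (crop (258,275)), and the reaction force shows it on its stop. I'll release it and move to green.

{"api": "carry_out", "payload": {
  "increments": [
    [[0, 0, -0.02, 0, 0, 0], [0, 0, -0.06, 0, 0, 0], [0, 0, -0.06, 0, 0, 0], [0, 0, -0.06, 0, 0, 0]]
  ]
}}

```text
clock: 4.07
eef_pos: [515.5, -39.4, 144.1]
tcp_rot: [3.14, -0.0, 1.39]
contact_force: [-0.2, -0.0, 0.4]
opening: -0.0
```

```bash
python3 -c "
from h import *
go(575.7,-50.3,140)"
```

```text
clk 4.07 p [515.5 -39.4 144.1] rot [ 3.14 -0.    1.39] F [-0.2 -0.   0.4] op -0.0
row [0.0002, 0.153, 0.0104, 0.0014, -0.0001, 0.007] scale 0.15
```

{"api": "carry_out", "payload": {
  "increments": [
    [[0, 0.08, 0, 0, 0, 0], [0, 0.153, 0.005, 0, 0, 0], [0, 0.153, 0.01, 0, 0, 0], [0, 0.153, 0.02, 0, 0, 0], [0, 0.153, 0.02, 0, 0, 0]]
  ]
}}

```text
clock: 4.48
eef_pos: [573.5, -50.2, 133.6]
tcp_rot: [-3.138, 0.0, 1.39]
contact_force: [-0.0, 0.4, -0.8]
opening: 0.001
```

```bash
python3 -c "
from h import *
f=optics.grab_frame('side');cv2.imwrite('pics/s3.png',cv2.resize(f['img'][200:290,270:390,::-1],None,fx=6,fy=6,interpolation=cv2.INTER_CUBIC))
go(575.7,-50.3,123.8)"
```

```text
clk 4.53 p [573.4 -50.1 134.1] rot [-3.138  0.     1.39 ] F [0.7 0.  0.4] op -0.0
row [0.0005, 0.0059, 0.0256, -0.0034, 0.0003, 0.007] scale 0.03
```

View pics/s3.png

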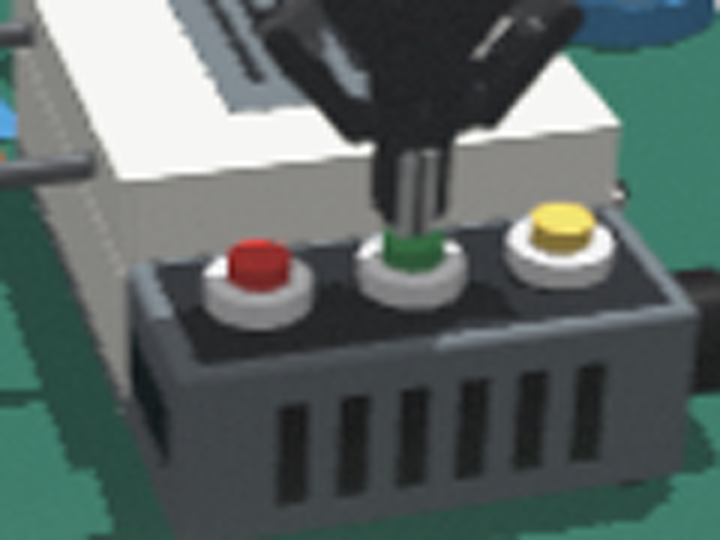

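The red button is up again at (258,265), and the fingers are over green at (413,240).

{"api": "carry_out", "payload": {
  "increments": [
    [[0, 0.004, 0.012, 0, 0, 0], [0, 0.004, 0.022, 0, 0, 0], [0, 0.004, 0.027, 0, 0, 0], [0, 0.004, 0.028, 0, 0, 0], [0, 0.004, 0.028, 0, 0, 0]]
  ]
}}

```text
clock: 4.95
eef_pos: [576.4, -50.5, 124.5]
tcp_rot: [-3.141, 0.0, 1.39]
contact_force: [-2.3, -0.6, 4.8]
opening: -0.002
```

```bash
python3 -c "
from h import *
f=optics.grab_frame('side');cv2.imwrite('pics/s4.png',cv2.resize(f['img'][200:290,270:390,::-1],None,fx=6,fy=6,interpolation=cv2.INTER_CUBIC))
go(575.7,-50.3,123.3)"
```

```text
clk 5.0 p [576.4 -50.5 124.6] rot [-3.141  0.     1.39 ] F [-3.1  0.6  4.9] op -0.003
row [0.0002, -0.0017, 0.0032, -0.0009, 0.0, 0.0071] scale 0.01
```

View pics/s4.png

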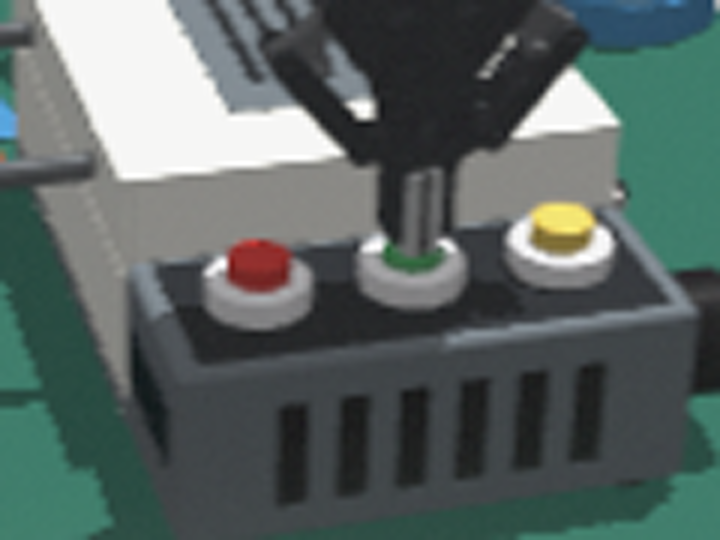

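Green is nearly flush with its collar at 4.9 N, so I'll press slightly more to be sure it is fully down.

{"api": "carry_out", "payload": {
  "increments": [
    [[0, -0.001, 0.003, 0, 0, 0], [0, -0.001, 0.005, 0, 0, 0], [0, -0.001, 0.005, 0, 0, 0]]
  ]
}}

```text
clock: 5.25
eef_pos: [576.5, -50.5, 123.9]
tcp_rot: [3.141, 0.0, 1.39]
contact_force: [-7.4, -0.2, 16.1]
opening: -0.002
```

{"api": "carry_out", "payload": {
  "increments": [
    [[0, 0, -0.02, 0, 0, 0], [0, 0, -0.1, 0, 0, 0], [0, 0, -0.17, 0, 0, 0], [0, 0, -0.17, 0, 0, 0]]
  ]
}}

```text
clock: 5.58
eef_pos: [579.6, -50.8, 195.7]
tcp_rot: [3.133, -0.001, 1.39]
contact_force: [1.7, -1.0, 0.6]
opening: 0.0
```

```bash
python3 -c "
from h import *
go(463.5,142.5,190)"
```

```text
clk 5.58 p [579.6 -50.8 195.7] rot [ 3.133e+00 -1.000e-03  1.390e+00] F [ 1.7 -1.   0.6] op 0.0
row [0.4233, -0.3724, 0.0114, 0.008, -0.0007, 0.0071] scale 0.42
```

{"api": "carry_out", "payload": {
  "increments": [
    [[0.423, -0.372, 0.011, 0.008, 0, 0.007], [0.423, -0.372, 0.011, 0.008, 0, 0.007], [0.423, -0.372, 0.011, 0.008, 0, 0.007], [0.423, -0.372, 0.011, 0.008, 0, 0.007], [0.423, -0.372, 0.011, 0.008, 0, 0.007]]
  ],
  "hand": 0.53
}}

```text
clock: 6.0
eef_pos: [468.2, 129.3, 186.3]
tcp_rot: [-3.134, -0.0, 1.382]
contact_force: [0.6, 1.1, 0.2]
opening: 0.47
```

```bash
python3 -c "
from h import *
go(463.5,142.5,165)"
```

```text
clk 6.0 p [468.2 129.3 186.3] rot [-3.134 -0.     1.382] F [0.6 1.1 0.2] op 0.47
row [0.0302, -0.0174, 0.0533, -0.0072, -0.0004, -0.0006] scale 0.05
```

{"api": "carry_out", "payload": {
  "increments": [
    [[0.03, -0.017, 0.02, -0.007, 0, 0], [0.03, -0.017, 0.053, -0.007, 0, 0], [0.03, -0.017, 0.053, -0.007, 0, 0], [0.03, -0.017, 0.053, -0.007, 0, 0]]
  ]
}}

```text
clock: 6.33
eef_pos: [464.3, 141.2, 164.9]
tcp_rot: [-3.14, 0.001, 1.384]
contact_force: [-0.3, -0.4, 0.6]
opening: 0.47
```

```bash
python3 -c "
from h import *
for c,(a,b,x,y) in (('side',(150,270,200,360)),('top',(200,320,180,340))):
  f=optics.grab_frame(c);cv2.imwrite('pics/%s5.png'%c,cv2.resize(f['img'][a:b,x:y,::-1],None,fx=5,fy=5,interpolation=cv2.INTER_CUBIC))
  print(proj(f,np.array(sense()['eef_pos'])-[0,0,19]))
go(463.5,142.5,101)"
```

```text
(np.float64(264.06074837271353), np.float64(199.89076035937714))
(np.float64(257.35692825271485), np.float64(257.06111323251355))
clk 6.43 p [465.2 140.8 165.6] rot [-3.141 -0.     1.382] F [ 0.2 -0.2  0.2] op 0.471
row [0.0034, -0.0048, 0.1615, -0.0006, -0.0001, -0.0005] scale 0.16
```

View pics/side5.png

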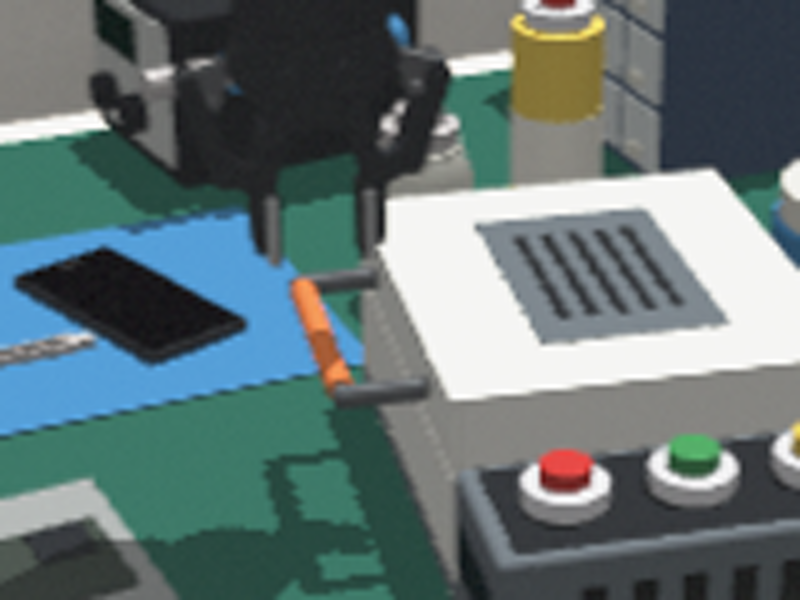

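View pics/top5.png

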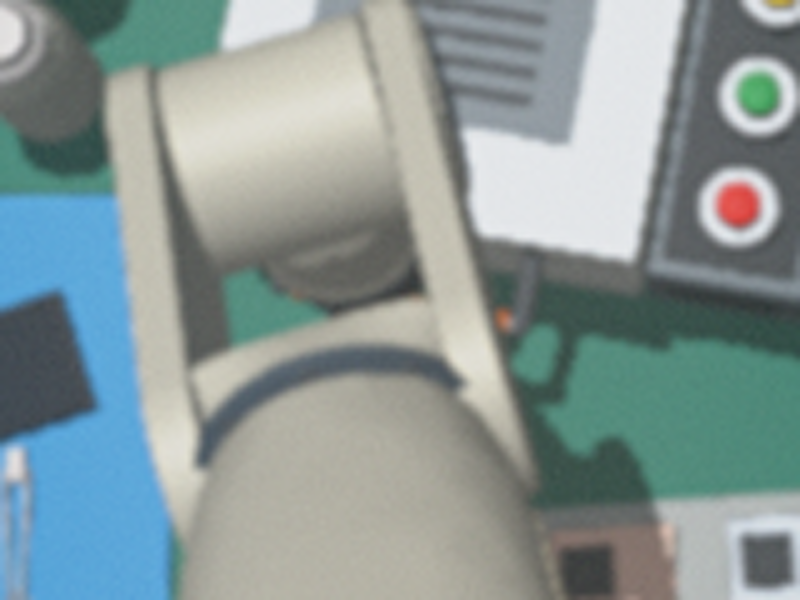

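Red and green are both up. The open fingers straddle the line of the orange sleeve (side crop (322,335)). Descending.

{"api": "carry_out", "payload": {
  "increments": [
    [[0.003, -0.005, 0.04, 0, 0, 0], [0.003, -0.005, 0.08, 0, 0, 0], [0.003, -0.005, 0.11, 0, 0, 0], [0.003, -0.005, 0.11, 0, 0, 0], [0.003, -0.005, 0.11, 0, 0, 0]]
  ]
}}

```text
clock: 6.85
eef_pos: [463.1, 142.1, 121.4]
tcp_rot: [-3.14, 0.0, 1.382]
contact_force: [1.1, -0.7, 0.2]
opening: 0.468
```

```bash
python3 -c "
from h import *
for c,(a,b,x,y) in (('side',(150,270,200,360)),):
  f=optics.grab_frame(c);cv2.imwrite('pics/%s6.png'%c,cv2.resize(f['img'][a:b,x:y,::-1],None,fx=5,fy=5,interpolation=cv2.INTER_CUBIC))
go(463.5,142.5,101)"
```

```text
clk 6.9 p [463.5 142.4 121.9] rot [-3.141 -0.     1.382] F [0.  0.1 0.2] op 0.468
row [0.0003, -0.0001, 0.0523, -0.0005, -0.0002, -0.0009] scale 0.05
```

View pics/side6.png

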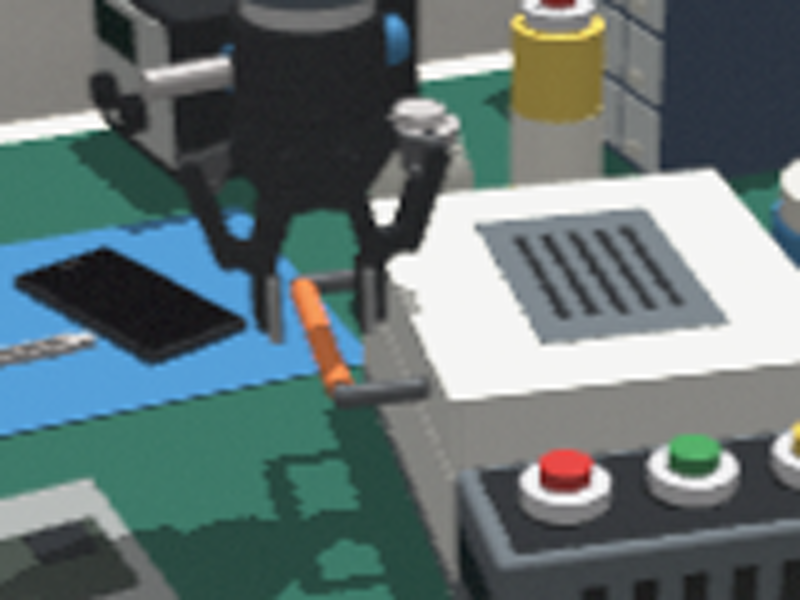

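The fingers straddle the sleeve (tips at crop (275,335) and (372,320), sleeve middle (322,335)).

{"api": "carry_out", "payload": {
  "increments": [
    [[0, 0, 0.03, 0, 0, 0], [0, 0, 0.053, 0, 0, 0], [0, 0, 0.053, 0, 0, 0], [0, 0, 0.053, 0, 0, 0]]
  ]
}}

```text
clock: 7.23
eef_pos: [462.7, 142.6, 100.2]
tcp_rot: [-3.14, 0.0, 1.383]
contact_force: [-0.5, -0.1, 0.4]
opening: 0.473
```

{"api": "carry_out", "payload": {
  "increments": [
    [[0, 0, 0, 0, 0, 0], [0, 0, 0, 0, 0, 0], [0, 0, 0, 0, 0, 0], [0, 0, 0, 0, 0, 0], [0, 0, 0, 0, 0, 0]]
  ],
  "hand": 1,
  "squeeze": 40
}}

```text
clock: 7.65
eef_pos: [463.2, 142.8, 100.5]
tcp_rot: [-3.141, -0.0, 1.383]
contact_force: [0.2, -0.1, 1.6]
opening: 0.144
```

```bash
python3 -c "
from h import *
go(463.5,142.5,101)
for c,(a,b,x,y) in (('side',(150,270,200,360)),):
  f=optics.grab_frame(c);cv2.imwrite('pics/%s7.png'%c,cv2.resize(f['img'][a:b,x:y,::-1],None,fx=5,fy=5,interpolation=cv2.INTER_CUBIC))
"
```

```text
clk 7.65 p [463.2 142.8 100.5] rot [-3.141 -0.     1.383] F [ 0.2 -0.1  1.6] op 0.144
row [-0.0006, 0.0008, -0.0013, -0.0001, -0.0003, 0.0002] scale 0.0
```

View pics/side7.png

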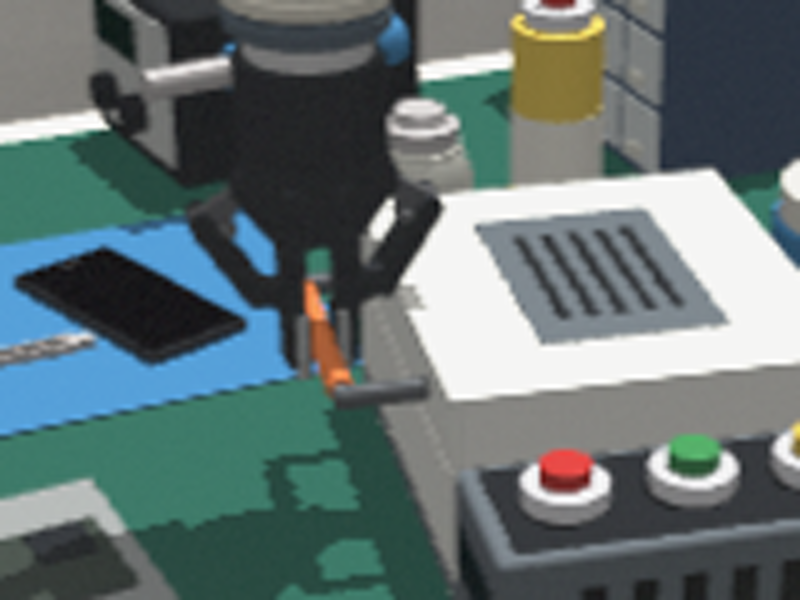

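Gripped: the opening of 12 mm fits the sleeve and the side loads are near zero. Next I'll compute the arc.

```bash
cat >> h.py <<'E'
def arc(t0,ts):
    P=lambda t: np.array([-256*np.cos(t+.0705),256*np.sin(t+.0705)])
    for t in ts:
        d=(P(t)-P(t0))/400; print(t,[0,round(d[0],3),round(-d[1],3),0,0,0])
def theta():
    # from measured TCP, anchored at grasp (463.2,142.8,100.5)
    s=sense();p=np.array(s["eef_pos"])-[463.2,142.8,100.5]
    a=255.4-(p@[.982,-.187,0]); b=18+p[2]
    print("clk",s["clock"],"th",np.arctan2(b,a)-.0705,"rad",np.hypot(a,b),"F",np.round(s["contact_force"],1),"rot",np.round(s["tcp_rot"],3),"op",s["opening"],"lat",p@[.187,.982,0])
E
python3 -c "
from h import *
arc(0,[.03,.08,.13,.18,.22]); arc(.22,[.26,.31,.36,.41,.45]);arc(.45,[.49,.54,.59,.64,.68]);arc(.68,[.71,.75,.79,.82,.84]);arc(.84,[.86,.88,.90,.92,.935])"
```

```text
0.03 [0, np.float64(0.002), np.float64(-0.019), 0, 0, 0]
0.08 [0, np.float64(0.006), np.float64(-0.051), 0, 0, 0]
0.13 [0, np.float64(0.011), np.float64(-0.082), 0, 0, 0]
0.18 [0, np.float64(0.018), np.float64(-0.114), 0, 0, 0]
0.22 [0, np.float64(0.025), np.float64(-0.138), 0, 0, 0]
0.26 [0, np.float64(0.008), np.float64(-0.024), 0, 0, 0]
0.31 [0, np.float64(0.019), np.float64(-0.054), 0, 0, 0]
0.36 [0, np.float64(0.032), np.float64(-0.084), 0, 0, 0]
0.41 [0, np.float64(0.046), np.float64(-0.113), 0, 0, 0]
0.45 [0, np.float64(0.058), np.float64(-0.135), 0, 0, 0]
0.49 [0, np.float64(0.013), np.float64(-0.022), 0, 0, 0]
0.54 [0, np.float64(0.031), np.float64(-0.049), 0, 0, 0]
0.59 [0, np.float64(0.05), np.float64(-0.074), 0, 0, 0]
0.64 [0, np.float64(0.07), np.float64(-0.099), 0, 0, 0]
0.68 [0, np.float64(0.087), np.float64(-0.118), 0, 0, 0]
0.71 [0, np.float64(0.013), np.float64(-0.014), 0, 0, 0]
0.75 [0, np.float64(0.032), np.float64(-0.032), 0, 0, 0]
0.79 [0, np.float64(0.051), np.float64(-0.049), 0, 0, 0]
0.82 [0, np.float64(0.065), np.float64(-0.061), 0, 0, 0]
0.84 [0, np.float64(0.076), np.float64(-0.069), 0, 0, 0]
0.86 [0, np.float64(0.01), np.float64(-0.008), 0, 0, 0]
0.88 [0, np.float64(0.021), np.float64(-0.015), 0, 0, 0]
0.9 [0, np.float64(0.031), np.float64(-0.023), 0, 0, 0]
0.92 [0, np.float64(0.042), np.float64(-0.03), 0, 0, 0]
0.935 [0, np.float64(0.05), np.float64(-0.035), 0, 0, 0]
```

{"api": "carry_out", "payload": {
  "increments": [
    [[0, 0.002, -0.019, 0, 0, 0], [0, 0.006, -0.051, 0, 0, 0], [0, 0.011, -0.082, 0, 0, 0], [0, 0.018, -0.114, 0, 0, 0], [0, 0.025, -0.138, 0, 0, 0]]
  ]
}}

```text
clock: 8.12
eef_pos: [473.2, 140.9, 156.5]
tcp_rot: [-3.141, -0.0, 1.383]
contact_force: [2.9, 0.1, -3.4]
opening: 0.145
```

```bash
python3 -c "
from h import *
theta()"
```

```text
clk 8.1167 th 0.22260006857536235 rad 256.14748546635667 F [ 2.9  0.1 -3.4] rot [-3.141 -0.     1.383] op 0.14496063060705794 lat -0.038011408790974234
```

The lid is following well with low forces, so I'll continue.

{"api": "carry_out", "payload": {
  "increments": [
    [[0, 0.008, -0.024, 0, 0, 0], [0, 0.019, -0.054, 0, 0, 0], [0, 0.032, -0.084, 0, 0, 0], [0, 0.046, -0.113, 0, 0, 0], [0, 0.058, -0.135, 0, 0, 0]]
  ]
}}

```text
clock: 8.53
eef_pos: [495.9, 136.5, 210.3]
tcp_rot: [-3.141, -0.0, 1.383]
contact_force: [2.8, 1.4, -3.7]
opening: 0.152
```

```bash
python3 -c "
from h import *
theta()"
```

```text
clk 8.5333 th 0.45153472271942663 rad 256.22635471608595 F [ 2.8  1.4 -3.7] rot [-3.141 -0.     1.383] op 0.15152729284977381 lat -0.06798597752097123
```

{"api": "carry_out", "payload": {
  "increments": [
    [[0, 0.013, -0.022, 0, 0, 0], [0, 0.031, -0.049, 0, 0, 0], [0, 0.05, -0.074, 0, 0, 0], [0, 0.07, -0.099, 0, 0, 0], [0, 0.087, -0.118, 0, 0, 0]]
  ]
}}

```text
clock: 8.95
eef_pos: [530.1, 130.0, 257.4]
tcp_rot: [-3.14, -0.0, 1.383]
contact_force: [-0.2, 1.8, -0.3]
opening: 0.144
```

```bash
python3 -c "
from h import *
theta()
f=optics.grab_frame('side');cv2.imwrite('pics/side8.png',cv2.resize(f['img'][100:280,190:430,::-1],None,fx=3,fy=3,interpolation=cv2.INTER_CUBIC))"
```

```text
clk 8.95 th 0.6806154430434994 rad 256.23630122074036 F [-0.2  1.8 -0.3] rot [-3.14  -0.     1.383] op 0.1440055067742942 lat -0.0760021484511663
```

View pics/side8.png

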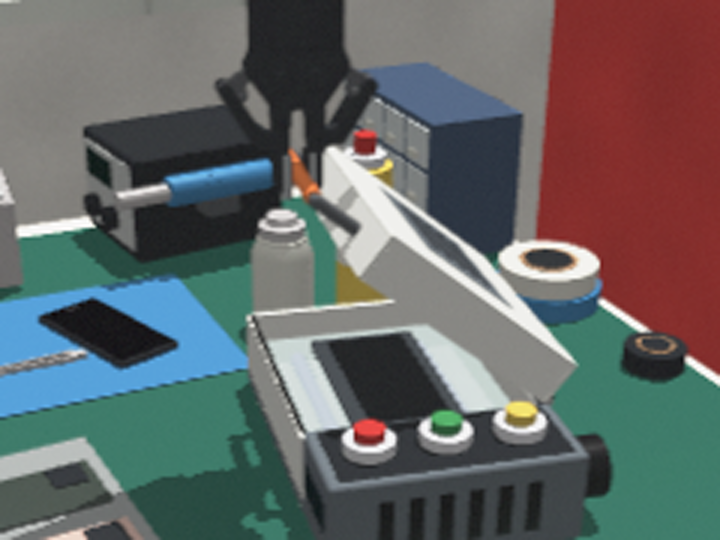

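The lid is open about 40° with the sleeve still between the pads (crop (302,170)). I'll go on up to 0.84.

{"api": "carry_out", "payload": {
  "increments": [
    [[0, 0.013, -0.014, 0, 0, 0], [0, 0.032, -0.032, 0, 0, 0], [0, 0.051, -0.049, 0, 0, 0], [0, 0.065, -0.061, 0, 0, 0], [0, 0.076, -0.069, 0, 0, 0]]
  ]
}}

```text
clock: 9.42
eef_pos: [560.2, 124.3, 285.1]
tcp_rot: [-3.14, -0.0, 1.383]
contact_force: [-6.5, 3.6, 7.8]
opening: 0.147
```

{"api": "carry_out", "payload": {
  "increments": [
    [[0, 0.01, -0.008, 0, 0, 0], [0, 0.021, -0.015, 0, 0, 0], [0, 0.031, -0.023, 0, 0, 0], [0, 0.042, -0.03, 0, 0, 0], [0, 0.05, -0.035, 0, 0, 0]]
  ]
}}

```text
clock: 9.83
eef_pos: [579.9, 120.5, 299.2]
tcp_rot: [-3.141, -0.0, 1.383]
contact_force: [-4.1, 3.1, 9.4]
opening: 0.145
```

```bash
python3 -c "
from h import *
theta()
arc(.935,[.945,.955]);arc(.955,[.945,.925,.90,.875,.85]);arc(.85,[.83,.81,.795,.785,.78])
f=optics.grab_frame('side');print(nets.tip_of('lid_handle','side')[:1] and nets.tip_of('lid_handle','side')[0]['point']);cv2.imwrite('pics/side9.png',cv2.resize(f['img'][100:280,190:430,::-1],None,fx=3,fy=3,interpolation=cv2.INTER_CUBIC))"
```

```text
clk 9.8333 th 0.9378060547328879 rad 256.12481123635746 F [-4.1  3.1  9.4] rot [-3.141 -0.     1.383] op 0.145161152903239 lat -0.04760083350108233
0.945 [0, np.float64(0.005), np.float64(-0.003), 0, 0, 0]
0.955 [0, np.float64(0.011), np.float64(-0.007), 0, 0, 0]
0.945 [0, np.float64(-0.005), np.float64(0.003), 0, 0, 0]
0.925 [0, np.float64(-0.016), np.float64(0.01), 0, 0, 0]
0.9 [0, np.float64(-0.03), np.float64(0.019), 0, 0, 0]
0.875 [0, np.float64(-0.043), np.float64(0.028), 0, 0, 0]
0.85 [0, np.float64(-0.056), np.float64(0.038), 0, 0, 0]
0.83 [0, np.float64(-0.01), np.float64(0.008), 0, 0, 0]
0.81 [0, np.float64(-0.02), np.float64(0.016), 0, 0, 0]
0.795 [0, np.float64(-0.027), np.float64(0.022), 0, 0, 0]
0.785 [0, np.float64(-0.032), np.float64(0.026), 0, 0, 0]
0.78 [0, np.float64(-0.035), np.float64(0.028), 0, 0, 0]
[579.9, 116.1, 294.4]
```

View pics/side9.png

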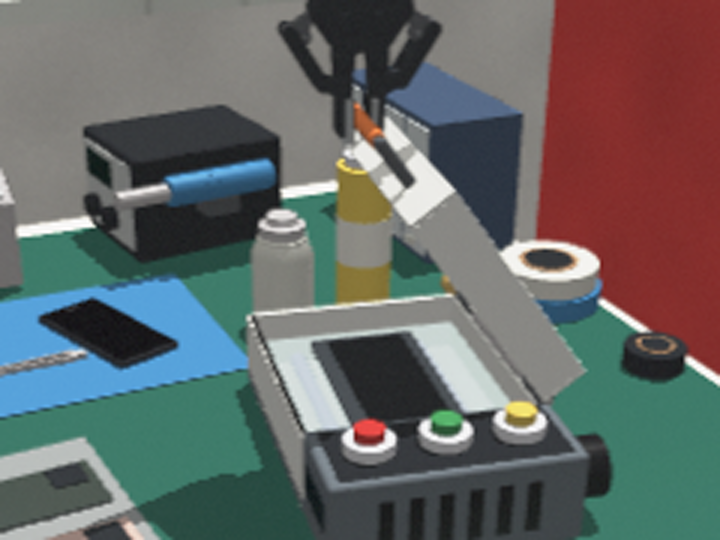

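The lid stands at about 0.94 rad. The sleeve is still gripped (crop (368,122)), and the net puts the handle at z≈294. A little more for margin, then a short hold.

{"api": "carry_out", "payload": {
  "increments": [
    [[0, 0.006, -0.004, 0, 0, 0], [0, 0.011, -0.007, 0, 0, 0], [0, 0.011, -0.007, 0, 0, 0], [0, 0.011, -0.007, 0, 0, 0], [0, 0.011, -0.007, 0, 0, 0]]
  ]
}}

```text
clock: 10.4
eef_pos: [584.2, 119.7, 301.8]
tcp_rot: [-3.141, -0.0, 1.383]
contact_force: [-3.7, 3.1, 7.7]
opening: 0.144
```

```bash
python3 -c "
from h import *
theta()"
```

```text
clk 10.4 th 0.9575203048468053 rad 256.1563920816465 F [-3.7  3.1  7.7] rot [-3.141 -0.     1.383] op 0.14362519734456175 lat -0.04469685212823905
```

Now I'll ease it back.

{"api": "carry_out", "payload": {
  "increments": [
    [[0, -0.005, 0.003, 0, 0, 0], [0, -0.016, 0.01, 0, 0, 0], [0, -0.03, 0.019, 0, 0, 0], [0, -0.043, 0.028, 0, 0, 0], [0, -0.056, 0.038, 0, 0, 0]]
  ]
}}

```text
clock: 10.82
eef_pos: [561.7, 124.0, 286.3]
tcp_rot: [-3.141, -0.0, 1.383]
contact_force: [-4.6, 2.0, 7.6]
opening: 0.146
```

{"api": "carry_out", "payload": {
  "increments": [
    [[0, -0.01, 0.008, 0, 0, 0], [0, -0.02, 0.016, 0, 0, 0], [0, -0.027, 0.022, 0, 0, 0], [0, -0.032, 0.026, 0, 0, 0], [0, -0.035, 0.028, 0, 0, 0]]
  ]
}}

```text
clock: 11.23
eef_pos: [547.6, 126.7, 274.6]
tcp_rot: [-3.14, -0.0, 1.383]
contact_force: [-4.2, 3.1, 3.2]
opening: 0.15
```

{"api": "carry_out", "payload": {
  "increments": [
    [[0, 0, 0, 0, 0, 0], [0, 0, 0, 0, 0, 0], [0, 0, 0, 0, 0, 0], [0, 0, 0, 0, 0, 0], [0, 0, 0, 0, 0, 0]]
  ]
}}

```text
clock: 11.65
eef_pos: [547.8, 126.6, 274.8]
tcp_rot: [-3.14, -0.0, 1.383]
contact_force: [-3.9, 3.5, 5.2]
opening: 0.147
```

```bash
python3 -c "
from h import *
theta()
f=optics.grab_frame('side');print([d['point'] for d in nets.tip_of('lid_handle','side')[:1]]);cv2.imwrite('pics/side10.png',f['img'][:,:,::-1])
f=optics.grab_frame('top');print([d['point'] for d in nets.tip_of('lid_handle','top')[:1]]);cv2.imwrite('pics/top10.png',f['img'][:,:,::-1])
theta()"
```

```text
clk 11.65 th 0.7783779656317291 rad 256.1600475262081 F [-3.9  3.5  5.2] rot [-3.14  -0.     1.383] op 0.1465699700262763 lat -0.049175269352538915
[[547.6, 124.1, 270.7]]
[[547.3, 127.9, 272.5]]
clk 11.85 th 0.7783261801612269 rad 256.1667744746316 F [-4.5  3.9  5.1] rot [-3.14  -0.     1.383] op 0.14757496597987219 lat -0.044918981320329406
```

View pics/side10.png

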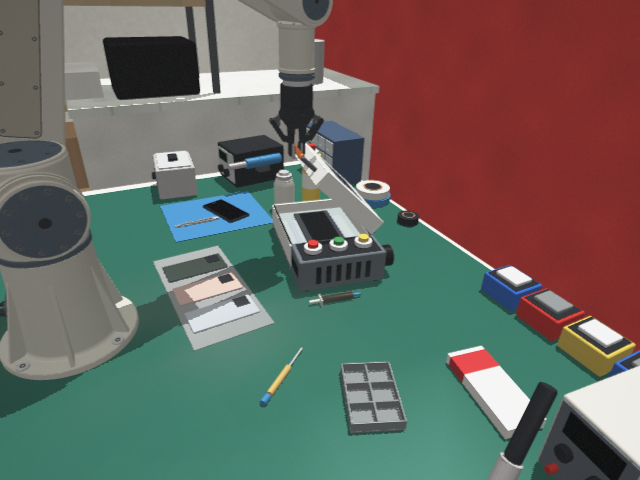

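View pics/top10.png

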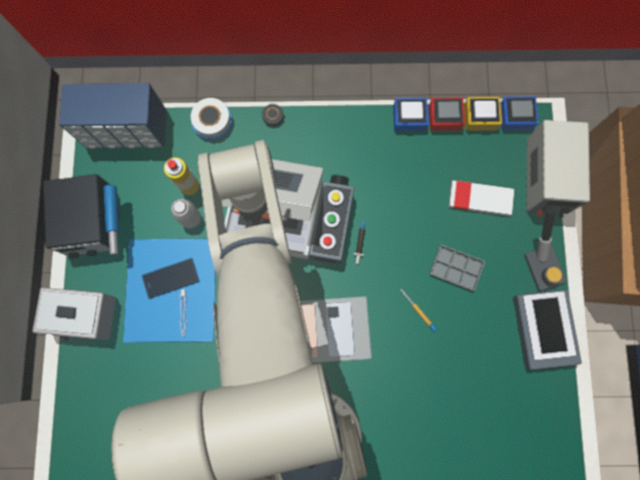

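The lid is held still at about 0.78 rad. The handle is at z≈272 in both views, the buttons at (313,245) and (338,243) are up, and every bystander is where it began.

```bash
python3 -c "
from rig import r
print(r.sign_off())"
```

```text
the job is handed in; nothing more can be done
None
```

The job is done and handed in at about 11.9 s, with the gripper still holding the lid below its balance point. The hand-in gave no verdict.

- **Buttons:** I pressed red and then green to their stops with the lid shut. The pictures show each nearly flush with its collar when pressed and both up in the last one. Yellow was not touched. Red took more force than needed, about 48 N through the fingertips, because I pressed on past its stop. That is over the 40 N body limit, though only the fingers were pressing, not the gripper's body. Green peaked at about 16 N.
- **Lid:** I gripped the sleeve from above, lifted the lid to about 0.957 rad, held it briefly, then eased it back.
- **Last checks:** From the arm's pose the lid is at about 0.778 rad (5° below balance), unchanged across the last readings. The nets put the handle at z 271 to 272.5 mm from the two cameras, which agrees. The jaw opening of about 12.5 mm fits the sleeve, the remaining force is 7 to 8 N, and nothing else on the bench has visibly moved.

No check failed.

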